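Brush out the coffee grinder and hold its dial at purge

ROBOT

A 6-joint arm with a two-finger parallel gripper is mounted at the origin on the work surface; the furniture and walls round the work are solid. World frame = base frame: x ahead of the robot, y to its left, z up, the work surface at z = 0. Lengths are in m, angles in rad, forces in N, time in s.
With the tool pointing down it reaches from about 0.35 to 0.95 m from the base axis. Payload 17.4 kg.
Tool frame: the origin (TCP) lies midway between the tips of the shut fingers; the grasp point (between the pads) lies 19 mm behind it; z points along the fingers, y is the line along which they close (so a half turn about z gives the same grasp; the last joint's range is limited). The gripper opens to 93 mm and grips with 3 to 60 N. Pads are 15 mm wide; open, the fingers measure 128 mm over their backs; the gripper's body (75 mm by 188 mm) begins 65 mm behind the grasp point.
Start: joints at [1.2, 0.116, 1.442, -0, 1.584, -0.038], TCP at [0.221, 0.638, 0.219] pointing down, gripper open.
Joint ranges: [-2.83, 2.83], [-0.83, 2.19], [0.07, 2.5], [-1.14, 4.28], [0.01, 3], [-2.97, 2.97]. Speed limits (rad/s): [1.89, 1.89, 2.22, 3.14, 3.14, 3.14].

INTERFACE

Orientations are given as a unit quaternion [w, x, y, z].
In Python, from cell import telemetry, vision, hand_in, nets gives the robot as it stands.
- The arm moves only by the tool step_arm, never from a script. Its argument "rows" is a list of rows, each an object of numbers: "tx", "ty", "tz": the shift along the tool's x, y, z normalised to -1 to 1, where 1 is 75 cm; "rx", "ry", "rz": the turn, a rotation vector about the tool's x, y, z normalised to -1 to 1, where 1 is 30 degrees. A call has 1 to 10 rows; each row is the pose to reach, as a shift and turn from the pose commanded when the call began, along the tool's axes at that moment; what a row does not reach only later rows make up. A row lasts 1/12 s, in which the tool goes at most 41.7 mm and 7.16 degrees, less where a joint would pass 70% of its speed; a pose out of reach is approached as far as the arm can. A call with a number of a shift or a turn outside -1 to 1 is refused whole. A call with a gripper value outside its range is refused whole. "jaw" is the opening, from -1 (shut) to 1 (fully open), set as the call begins (left out, the last holds). The fingers move at their own pace and stop on an object; the grip force is fixed at half the most. Time passes only in rows, so rows that repeat a pose let the fingers close. It gives the time, the measured TCP pose, the force, the opening and the grip force at its end, in the units of the state.
- telemetry.get_obs(): the state, without advancing time (a new reading comes with each control period).
- vision.grab_frame(name): name is "scene" or "side" or "wrist"; returns the picture (480x640x3 uint8, blue, green, red); there is no depth.
- vision.camera_model(name): a dict with "vfov" (degrees; the focal length in pixels is half the picture's height over the tangent of half this angle, whatever the lens; pixels are square), "cx", "cy" (the principal point, pixels), "R" (3x3) and "t" (3): a world point X has camera coordinates R X + t; the wrist camera has in their place "hand_eye" (4x4, takes a point from camera to tool coordinates, whose origin is the TCP and whose axes are the flange's). Camera axes: x right, y down, z forward; pixel columns grow to the right and rows downward; lengths in m; the calibration is good to about 2 mm. A picture is of the moment at which its call begins: read the wrist's pose just before it. camera_model takes no time and is no camera call.
- hand_in(): hands the job in; it is judged then, once.
Trained networks look in the newest picture that a camera, given by its name, has taken for a name from the list of things; names that differ only in an ending like _2 or _b are one class to them, and where a whole thing is asked for, a point or a joint stands for the part that bears it (a point fixed in the world has none). Each returns a list of dicts, best first, with "conf" (0 to 1); they miss things now and then, are a little off and sometimes report something else, mostly with a low value. They report only what shows in the picture. A call takes as long as a camera call. They do not tell look-alikes from the thing itself.
- nets.cut_out(query, camera): "region" (480x640 bool, what is visible of it) and "box" ([left, top, right, bottom] in pixels, round what is visible of it).
The state is a dict: "clock": time; "q": joint angles; "dq": joint speeds; "effort": joint torques, N m; "ee_pos": TCP position; "orientation": TCP orientation; "wrist_force": force on the tool from outside, world axes, zero at the start; "ft_torque": the same for the moment, N m; "finger_gap": finger opening in m; "grip_force": force on a finger pad.
Only numpy, scipy, OpenCV 4.12 (cv2) and the standard library are available. Lean on these libraries where they do the work, as an engineer would, in place of code of your own. Each camera call takes 0.05 s, during which the arm holds its last target. There are 200 camera calls.

TASK

Clean the coffee grinder on the desk: take the long brush out of its stand, run it up and down inside the grinder's bean throat for three full strokes, each down to the burr at the bottom and back up to the mouth, and stand the brush back in its stand, let go. Then turn the grinder's spring-return dial clockwise past its first and second clicks to the third, as far as it goes, and finish the program while still holding it there against its spring (let go, it would run back to off). Do not turn the dial while the brush is in the throat, and leave the mug and the dosing cup standing where they are.

Things in the scene. Friction and masses are not known exactly. Their poses are not given: they have to be found in the camera images.
- grinder: Coffee grinder, fixed to the desk, white with a black foot, 188 (x) x 112 (y) mm, flat top 160 mm above the desk; origin at the centre of its underside. x points from its front (round head with the bean throat, axis 48 mm in front of the origin, over the dosing cup) to its back (square motor housing with the dial on top, axis 46 mm behind the origin); z up.
- throat_mouth (a point): Centre of the open mouth of the bean throat, on top of the head, 168 mm above the desk, in an aluminium collar of 59 mm outer diameter that stands 8 mm above the flat top. Below it a straight round bore of 44 mm diameter, 68 mm deep down to the steel burr; z up, axes as the grinder's.
- dial (a joint): Dial angle in rad: 0 = off, grows clockwise seen from above, hard stop 1.24. A return spring pulls it to 0 from everywhere (0.06 N m at 0, 0.09 at the stop); three detent lobes resist with about 0.03 N m more before their crests at 0.22, 0.62 and 1.02; the clicks (notches) are at 0.42, 0.82 and 1.22.
- dial_grip (a point): Height to grip, on the dial's upright axis, 32 mm above the grinder's flat top (192 mm above the desk). Black round skirt, 52 mm across, its top 10 mm above the flat top; on it an upright wing 48 long, 12 thick, from 10 to 39.5 mm above the flat top. Axes turn with the dial: x along the wing, y across it, z up; pointer end at -x. At 0 the wing lies along the grinder's x.
- brush: Cleaning brush, 190 mm long, 56-91 g, loose, bristles down in its stand; origin (= brush_tip) at its lower end, z towards the handle's end. Bristle head 0 to 60 mm, 36 mm across (stiff core 33, tapering to 18 at the tip); neck 14 mm across to 76; straight round wooden handle 17 mm across to 160, end knob 21 mm across to 190. Round, so gripped across in any direction.
- brush_tip (a point): Lower end of the bristle head, on the brush's axis; axes as the brush's.
- brush_stand: Turned dark wood brush stand, fixed to the desk, 72 mm in diameter at the foot, 57 mm at the top, 66 mm high, with one upright round socket; origin at the centre of its underside, z up.
- stand_socket (a point): Centre of the floor of the stand's socket, 10 mm above the desk; the socket is 37.5 mm in diameter and open at the top, 56 mm above this point. The brush tip rests on this floor.
- dosing_cup: Small aluminium cup, 56 mm in diameter, 46 mm high, loose on the grinder's foot under the spout, origin at the centre of its underside. Not to be disturbed.
- mug: Green stoneware mug, 82 mm in diameter, 94 mm high, loose on the desk on the robot's side of the work, origin at its underside. Not to be disturbed.
Mind the look-alikes: they are no part of the job. There is more than one size of the brush; the job needs the smaller.

How it is judged:
On the way, in this order (a step that is already met when the one before it is completed fails the run):
1. first stroke: the brush tip is down in the throat, within 15 mm of the burr (z of brush_tip in the frame of throat_mouth below -0.053 m and horizontal distance between brush_tip and throat_mouth below 0.022 m), for 0.05 s.
2. the brush tip is drawn back up to within 20 mm of the mouth (z of brush_tip in the frame of throat_mouth above -0.02 m and horizontal distance between brush_tip and throat_mouth below 0.03 m), for 0.05 s.
3. second stroke: down again to within 15 mm of the burr (all of step 1), for 0.05 s.
4. back up to within 20 mm of the mouth (all of step 2), for 0.05 s.
5. third stroke: down again to within 15 mm of the burr (all of step 3), for 0.05 s.
6. back up to within 20 mm of the mouth (all of step 4), for 0.05 s.
7. the brush stands in its stand again, bristles down, let go (horizontal distance between brush_tip and stand_socket below 0.01 m and z of brush_tip in the frame of stand_socket below 0.012 m and angle between brush's own z axis and vertical below 0.2 rad and contact force between the fingers and brush below 0.1 N and value of joint dial below 0.2 rad), for 0.2 s.
At the end, for the whole second after the job is handed in: The fingers hold the dial at its third click (joint above 1.12 rad of 1.24) through the last second; the brush stands at rest in its stand, bristles down (tip within 10 mm of the socket's centre and 12 mm of its floor, tilt under 0.2 rad); mug and dosing cup stand upright (value of joint dial above 1.12 rad and contact force between the fingers and grinder above 0.5 N and contact force between brush and grinder below 0.1 N and horizontal distance between brush_tip and stand_socket below 0.01 m and z of brush_tip in the frame of stand_socket below 0.012 m and angle between each of brush, mug, dosing_cup's own z axis and vertical below 0.2 rad and linear speed of brush below 0.03 m/s); the arm keeps its last pose, push and grip.
It fails at once if the dial was turned past 0.3 rad while the brush was in the throat (value of joint dial above 0.3 rad and horizontal distance between brush_tip and throat_mouth below 0.03 m and z of brush_tip in the frame of throat_mouth below 0 m).
It fails at once if the mug was moved more than 30 mm or tipped (distance of mug from where it was at the start of the episode above 0.03 m or angle between mug's own z axis and vertical above 0.3 rad).
It fails at once if the dosing cup was moved more than 30 mm or tipped (distance of dosing_cup from where it was at the start of the episode above 0.03 m or angle between dosing_cup's own z axis and vertical above 0.3 rad).
It also fails if it takes over 61 s, if anything falls off the work surface, if the arm or the gripper's body presses on something with over 40 N, if the wrist force passes 120 N, or if a joint passes its speed limit or range.

## Working session

There is one attempt and no reset: what is moved stays moved. The work goes in short steps, Python scripts to look and compute and a tool call to move; the robot and the scene stay as the last step left them, time stands still between calls to the robot, and variables do not carry over. Pictures are saved under pics/ and viewed, at most 10 in all, crops included, and the job is handed in when it is done.

Besides the shell and the picture viewer there is one more tool, called after "Request:" as name(argument=value, ...), one argument or row to a line, values as JSON. step_arm: Moves the arm, as the interface text tells. Scaled input: -1 to 1 covers 75 cm each way for a shift and 30 degrees each way for a turn. Its arguments: {"type":"object","properties":{"rows":{"type":"array","items":{"type":"object","properties":{"tx":{"type":"number"},"ty":{"type":"number"},"tz":{"type":"number"},"rx":{"type":"number"},"ry":{"type":"number"},"rz":{"type":"number"}}}},"jaw":{"type":"number"}},"required":["rows"]}

```bash
ls; mkdir -p pics; python3 - <<'E'
from cell import telemetry, vision, nets
import cv2,numpy as np
o=telemetry.get_obs();print({k:np.round(v,3) for k,v in o.items()})
a=vision.grab_frame("scene");b=vision.grab_frame("side")
cv2.imwrite("pics/scene.png",a);cv2.imwrite("pics/side.png",b)
for c in("scene","side","wrist"):
  print(c,vision.camera_model(c))
for c in("scene","side"):
  for n in("grinder","brush","brush_stand","dial","mug","dosing_cup"):
    print(c,n,[(np.round(d["conf"],2),d["box"]) for d in nets.cut_out(n,c)])
E
```

```text
pics
{'clock': np.float64(0.0), 'q': array([ 1.2  ,  0.117,  1.442, -0.   ,  1.584, -0.038]), 'dq': array([-0.001,  0.   , -0.001, -0.001,  0.001, -0.001]), 'effort': array([ 1.0000e-03, -7.2127e+01, -6.2261e+01,  7.8000e-02,  2.4000e-02,
       -0.0000e+00]), 'ee_pos': array([0.22 , 0.638, 0.218]), 'orientation': array([-0.   ,  0.166,  0.986, -0.001]), 'wrist_force': array([ 0.007, -0.526, -0.194]), 'ft_torque': array([ 0.029,  0.004, -0.051]), 'grip_force': np.float64(0.0), 'finger_gap': np.float64(0.093)}
scene {'vfov': 49.02983769723884, 'cx': 330.00729771646917, 'cy': 247.5611309906698, 'R': array([[ 0.7104941 , -0.70360695,  0.01163627],
       [-0.36512765, -0.38273652, -0.84864277],
       [ 0.60156458,  0.59870696, -0.52883839]]), 't': array([-0.23195637,  0.35168847,  0.64439875])}
side {'vfov': 49.4125390978712, 'cx': 310.7087167553022, 'cy': 240.58524382525206, 'R': array([[ 0.89020436, -0.45544916,  0.01011249],
       [-0.25779907, -0.52193806, -0.81309304],
       [ 0.37560064,  0.72121198, -0.58204591]]), 't': array([-0.34260574,  0.2758663 ,  0.83921647])}
wrist {'v
[... 748 characters left out ...]
g [(np.float64(0.71), [266.0, 270.6, 312.1, 331.8]), (np.float64(0.2), [278.3, 185.4, 299.5, 250.0])]
scene dosing_cup [(np.float64(0.72), [394.1, 331.2, 425.5, 365.6])]
side grinder [(np.float64(0.75), [325.9, 217.7, 424.2, 356.5])]
side brush [(np.float64(0.93), [290.3, 263.6, 314.2, 385.9]), (np.float64(0.9), [288.7, 156.0, 303.3, 217.5]), (np.float64(0.59), [377.5, 218.6, 404.0, 247.0])]
side brush_stand [(np.float64(0.85), [280.0, 204.4, 312.0, 240.8])]
side dial [(np.float64(0.82), [376.5, 216.7, 400.8, 245.6]), (np.float64(0.61), [259.1, 228.8, 295.5, 288.9])]
side mug [(np.float64(0.56), [257.0, 233.4, 295.3, 289.9])]
side dosing_cup [(np.float64(0.62), [350.2, 309.7, 378.9, 330.0])]
```

View pics/scene.png

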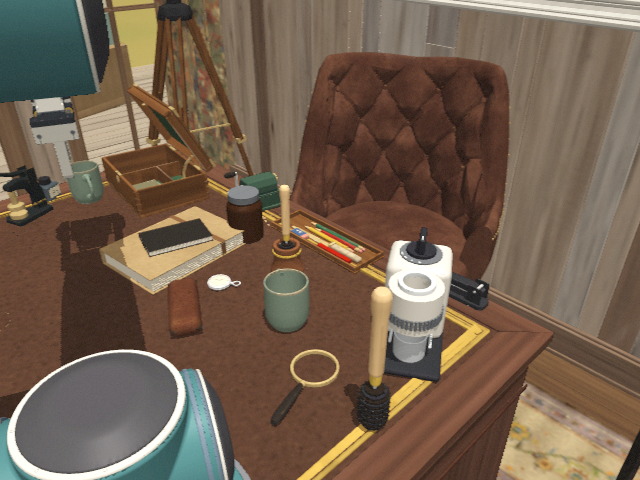

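View pics/side.png

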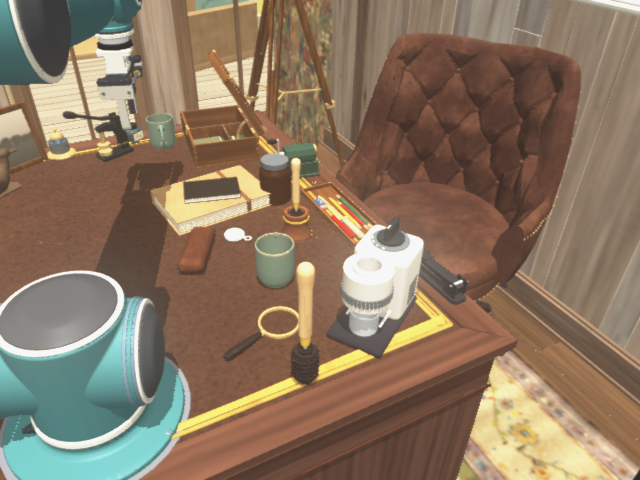

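The smaller brush stands in its stand at scene (286,220) and side (296,190), behind the mug. The larger look-alike is in front at scene (375,360). The grinder is at scene (418,300), with its mouth near scene (418,282) and side (369,265).

```bash
cat > h.py <<'E'
from cell import telemetry, vision, nets
import cv2,numpy as np
from scipy.spatial.transform import Rotation as Rn
def rot(o): return Rn.from_quat(np.r_[o["orientation"][1:],o["orientation"][0]])
def cam(name,o=None):
    m=vision.camera_model(name); f=240/np.tan(np.radians(m["vfov"]/2))
    K=np.array([[f,0,m["cx"]],[0,f,m["cy"]],[0,0,1]])
    if "R" in m: return K,np.array(m["R"]),np.array(m["t"])
    T=np.eye(4);T[:3,:3]=rot(o).as_matrix();T[:3,3]=o["ee_pos"]
    C=np.linalg.inv(T@m["hand_eye"]); return K,C[:3,:3],C[:3,3]
def hit(c,uv,z):
    K,R,t=c; d=R.T@np.linalg.inv(K)@np.r_[uv,1]; C=-R.T@t
    return C+d*(z-C[2])/d[2]
def proj(c,X):
    K,R,t=c; p=(np.atleast_2d(X)@R.T+t)@K.T; return p[:,:2]/p[:,2:]
def to_tool(target,o=None,ref=None):
    """world target TCP -> tool-axis shift in normalised units"""
    o=o or telemetry.get_obs(); return rot(o).inv().apply(np.array(target)-o["ee_pos"])/0.75
E
python3 - <<'E'
from h import *
S=cam("scene");D=cam("side")
for n,s,d,z in [("brushtop",(285,188),(295.5,160),.195),("standtop",(287.5,247),(296,211),.076-.01),("mouth",(418,282),(369,265),.168),("dial skirt",(422,253),(389,238),.17),("mug top",(287,280),(275,243),.094),("bigbrush",(381,296),(305,270),.25),("bigfoot",(373,418),(305,375),.0)]:
    print(n,hit(S,s,z).round(3),hit(D,d,z).round(3))
a=cv2.imread("pics/scene.png")[215:390,340:500];b=cv2.imread("pics/side.png")[205:360,310:470]
cv2.imwrite("pics/z.png",np.hstack([cv2.resize(x,(400,600),interpolation=2) if 0 else cv2.resize(x[:155],(400,388),interpolation=2) for x in(a,b)]))
E
```

```text
brushtop [0.505 0.309 0.195] [0.505 0.313 0.195]
standtop [0.499 0.3   0.066] [0.504 0.309 0.066]
mouth [ 0.472 -0.043  0.168] [ 0.471 -0.045  0.168]
dial skirt [0.542 0.001 0.17 ] [0.545 0.004 0.17 ]
mug top [0.396 0.181 0.094] [0.393 0.178 0.094]
bigbrush [ 0.318 -0.094  0.25 ] [ 0.322 -0.1    0.25 ]
bigfoot [ 0.338 -0.081  0.   ] [ 0.332 -0.082 -0.   ]
```

View pics/z.png

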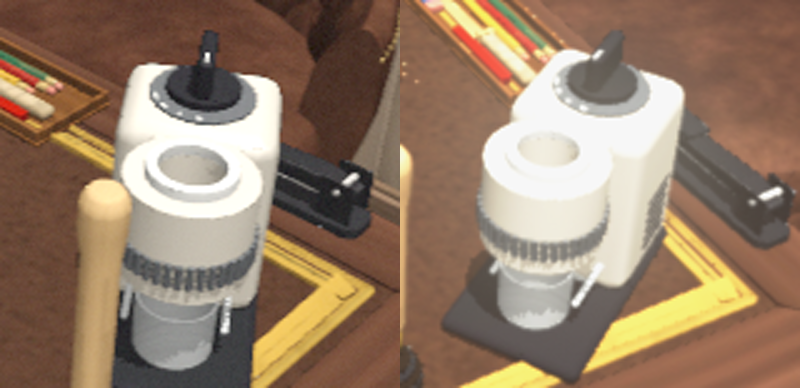

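```bash
python3 - <<'E'
from h import *
print(to_tool([.505,.31,.32]))
E
```

```text
[-0.50135119 -0.28938716 -0.13512298]
```

Request:
step_arm(
  rows=[
    {"tz": -0.135},
    {"tz": -0.135},
    {"tz": -0.135},
    {"tx": -0.5,"ty": -0.29,"tz": -0.135},
    {"tx": -0.5,"ty": -0.29,"tz": -0.135},
    {"tx": -0.5,"ty": -0.29,"tz": -0.135},
    {"tx": -0.5,"ty": -0.29,"tz": -0.135},
    {"tx": -0.5,"ty": -0.29,"tz": -0.135},
    {"tx": -0.5,"ty": -0.29,"tz": -0.135},
    {"tx": -0.5,"ty": -0.29,"tz": -0.135},
  ],
  jaw=1,
)

```text
validation failed for argument at $.ro...
```

Request:
step_arm(
  rows=[
    {"tx": 0},
    {"tx": 0},
    {"tx": 0},
  ],
)

```text
validation failed for argument at $.ro...
```

```bash
python3 - <<'E'
from h import *
print(to_tool([.505,.31,.32]))
E
```

```text
[-0.50135119 -0.28938716 -0.13512298]
```

Request:
step_arm(
  rows=[
    {"tx": 0,"ty": 0,"tz": -0.135,"rx": 0,"ry": 0,"rz": 0},
    {"tx": 0,"ty": 0,"tz": -0.135,"rx": 0,"ry": 0,"rz": 0},
    {"tx": -0.5,"ty": -0.29,"tz": -0.135,"rx": 0,"ry": 0,"rz": 0},
    {"tx": -0.5,"ty": -0.29,"tz": -0.135,"rx": 0,"ry": 0,"rz": 0},
    {"tx": -0.5,"ty": -0.29,"tz": -0.135,"rx": 0,"ry": 0,"rz": 0},
    {"tx": -0.5,"ty": -0.29,"tz": -0.135,"rx": 0,"ry": 0,"rz": 0},
    {"tx": -0.5,"ty": -0.29,"tz": -0.135,"rx": 0,"ry": 0,"rz": 0},
    {"tx": -0.5,"ty": -0.29,"tz": -0.135,"rx": 0,"ry": 0,"rz": 0},
    {"tx": -0.5,"ty": -0.29,"tz": -0.135,"rx": 0,"ry": 0,"rz": 0},
    {"tx": -0.5,"ty": -0.29,"tz": -0.135,"rx": 0,"ry": 0,"rz": 0},
  ],
  jaw=1,
)

```text
clock: 1.53
ee_pos: [0.4391, 0.3841, 0.3161]
orientation: [0.0, 0.166, 0.986, 0.0]
wrist_force: [1.4, 0.7, 0.6]
finger_gap: 0.0931
grip_force: 0.0
```

```bash
python3 - <<'E'
from h import *
print(to_tool([.505,.31,.32]),telemetry.get_obs()["clock"])
E
```

```text
[-0.1153421  -0.06474193 -0.00513759] 1.5333
```

Request:
step_arm(
  rows=[
    {"tx": -0.115,"ty": -0.065,"tz": -0.005,"rx": 0,"ry": 0,"rz": 0},
    {"tx": -0.115,"ty": -0.065,"tz": -0.005,"rx": 0,"ry": 0,"rz": 0},
    {"tx": -0.115,"ty": -0.065,"tz": -0.005,"rx": 0,"ry": 0,"rz": 0},
    {"tx": -0.115,"ty": -0.065,"tz": -0.005,"rx": 0,"ry": 0,"rz": 0},
    {"tx": -0.115,"ty": -0.065,"tz": -0.005,"rx": 0,"ry": 0,"rz": 0},
  ],
)

```text
clock: 1.95
ee_pos: [0.5042, 0.3111, 0.3195]
orientation: [-0.0, 0.167, 0.986, 0.0]
wrist_force: [0.1, -0.6, -0.2]
finger_gap: 0.093
grip_force: 0.0
```

```bash
python3 - <<'E'
from h import *
o=telemetry.get_obs();a=vision.grab_frame("wrist");cv2.imwrite("pics/w1.png",a);np.save("o1",o,allow_pickle=True)
print(o["ee_pos"],o["dq"])
c=cam("wrist",o)
th=np.linspace(0,2*np.pi,40)
for z,r,col in((.2,.0105,(0,255,0)),(.066,.0285,(0,0,255))):
  p=proj(c,np.c_[.505+r*np.cos(th),.31+r*np.sin(th),0*th+z]);cv2.polylines(a,[p.astype(np.int32)],True,col,1)
cv2.imwrite("pics/w1b.png",a)
E
```

```text
[0.50420177 0.31108695 0.31945386] [ 0.0371286  -0.00746277  0.00617011  0.00257802  0.0002688   0.00945768]
```

View pics/w1b.png

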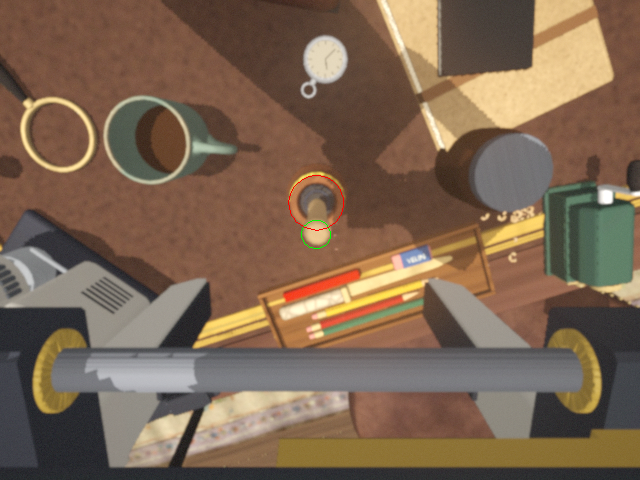

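The brush knob (316,234) and the stand top (316,202) match the predicted circles, so the brush is at (0.505, 0.310).

Request:
step_arm(
  rows=[
    {"tx": -0.001,"ty": -0.001,"tz": 0.257,"rx": 0,"ry": 0,"rz": 0},
    {"tx": -0.001,"ty": -0.001,"tz": 0.257,"rx": 0,"ry": 0,"rz": 0},
    {"tx": -0.001,"ty": -0.001,"tz": 0.257,"rx": 0,"ry": 0,"rz": 0},
    {"tx": -0.001,"ty": -0.001,"tz": 0.257,"rx": 0,"ry": 0,"rz": 0},
    {"tx": -0.001,"ty": -0.001,"tz": 0.257,"rx": 0,"ry": 0,"rz": 0},
    {"tx": -0.001,"ty": -0.001,"tz": 0.257,"rx": 0,"ry": 0,"rz": 0},
    {"tx": -0.001,"ty": -0.001,"tz": 0.257,"rx": 0,"ry": 0,"rz": 0},
  ],
  jaw=0.1,
)

```text
clock: 2.58
ee_pos: [0.5033, 0.3115, 0.1267]
orientation: [-0.001, 0.165, 0.986, -0.0]
wrist_force: [0.3, -0.0, 1.2]
finger_gap: 0.0531
grip_force: 0.0
```

Request:
step_arm(
  rows=[
    {"tx": 0,"ty": 0,"tz": 0,"rx": 0,"ry": 0,"rz": 0},
    {"tx": 0,"ty": 0,"tz": 0,"rx": 0,"ry": 0,"rz": 0},
    {"tx": 0,"ty": 0,"tz": 0,"rx": 0,"ry": 0,"rz": 0},
    {"tx": 0,"ty": 0,"tz": 0,"rx": 0,"ry": 0,"rz": 0},
    {"tx": 0,"ty": 0,"tz": 0,"rx": 0,"ry": 0,"rz": 0},
    {"tx": 0,"ty": 0,"tz": 0,"rx": 0,"ry": 0,"rz": 0},
  ],
  jaw=-1,
)

```text
clock: 3.08
ee_pos: [0.5045, 0.3108, 0.1275]
orientation: [0.0, 0.166, 0.986, 0.0]
wrist_force: [-0.4, -0.3, 4.9]
finger_gap: 0.0203
grip_force: 30.0
```

Request:
step_arm(
  rows=[
    {"tx": 0,"ty": 0,"tz": -0.03,"rx": 0,"ry": 0,"rz": 0},
    {"tx": 0,"ty": 0,"tz": -0.07,"rx": 0,"ry": 0,"rz": 0},
    {"tx": 0,"ty": 0,"tz": -0.264,"rx": 0,"ry": 0,"rz": 0},
    {"tx": 0,"ty": 0,"tz": -0.264,"rx": 0,"ry": 0,"rz": 0},
    {"tx": 0,"ty": 0,"tz": -0.264,"rx": 0,"ry": 0,"rz": 0},
    {"tx": 0,"ty": 0,"tz": -0.264,"rx": 0,"ry": 0,"rz": 0},
    {"tx": 0,"ty": 0,"tz": -0.264,"rx": 0,"ry": 0,"rz": 0},
    {"tx": 0,"ty": 0,"tz": -0.264,"rx": 0,"ry": 0,"rz": 0},
  ],
)

```text
clock: 3.75
ee_pos: [0.5045, 0.3108, 0.3256]
orientation: [0.001, 0.166, 0.986, 0.001]
wrist_force: [0.1, -0.4, -2.5]
finger_gap: 0.0202
grip_force: 30.0
```

```bash
python3 - <<'E'
from h import *
o=telemetry.get_obs();print(o["ee_pos"],o["finger_gap"],o["wrist_force"])
# hold over a point before the throat so the mouth shows in the wrist view
print(to_tool([.4715,.08,.325]))
E
```

```text
[0.50451326 0.31077867 0.32556274] 0.020161000061199308 [ 0.07895037 -0.41697975 -2.54118556]
[-0.05895206 -0.30519648  0.00042553]
```

Request:
step_arm(
  rows=[
    {"tx": -0.059,"ty": -0.305,"tz": 0,"rx": 0,"ry": 0,"rz": 0},
    {"tx": -0.059,"ty": -0.305,"tz": 0,"rx": 0,"ry": 0,"rz": 0},
    {"tx": -0.059,"ty": -0.305,"tz": 0,"rx": 0,"ry": 0,"rz": 0},
    {"tx": -0.059,"ty": -0.305,"tz": 0,"rx": 0,"ry": 0,"rz": 0},
    {"tx": -0.059,"ty": -0.305,"tz": 0,"rx": 0,"ry": 0,"rz": 0},
    {"tx": -0.059,"ty": -0.305,"tz": 0,"rx": 0,"ry": 0,"rz": 0},
    {"tx": -0.059,"ty": -0.305,"tz": 0,"rx": 0,"ry": 0,"rz": 0},
    {"tx": -0.059,"ty": -0.305,"tz": 0,"rx": 0,"ry": 0,"rz": 0},
  ],
)

```text
clock: 4.42
ee_pos: [0.4711, 0.0791, 0.3232]
orientation: [-0.001, 0.167, 0.986, -0.0]
wrist_force: [0.7, -0.1, -1.0]
finger_gap: 0.0202
grip_force: 30.0
```

```bash
python3 - <<'E'
from h import *
o=telemetry.get_obs();a=vision.grab_frame("wrist")
print(o["ee_pos"])
c=cam("wrist",o)
th=np.linspace(0,2*np.pi,40)
def draw(a,c):
  for x,y,z,r,col in((.4715,-.044,.168,.0295,(0,0,255)),(.4715,-.044,.168,.022,(0,255,0)),(.5435,.0025,.17,.026,(0,255,255))):
    p=proj(c,np.c_[x+r*np.cos(th),y+r*np.sin(th),0*th+z]);cv2.polylines(a,[p.astype(np.int32)],True,col,1)
  e=o["ee_pos"]
  p=proj(c,np.array([e+[0,0,-.117],e+[0,0,.073]]));cv2.line(a,*[tuple(int(v) for v in q) for q in p],(255,0,255),1)
cv2.imwrite("pics/w2raw.png",a);draw(a,c);cv2.imwrite("pics/w2.png",a)
L=[]
for n in("scene","side"):
  b=vision.grab_frame(n);cv2.imwrite(f"pics/{n}2.png",b);k=cam(n);draw(b,k)
  L.append(cv2.resize(b[90:330,290:490],(400,480),interpolation=2))
cv2.imwrite("pics/ss2.png",np.hstack(L))
E
```

```text
[0.47105557 0.07907436 0.32323885]
```

View pics/w2.png

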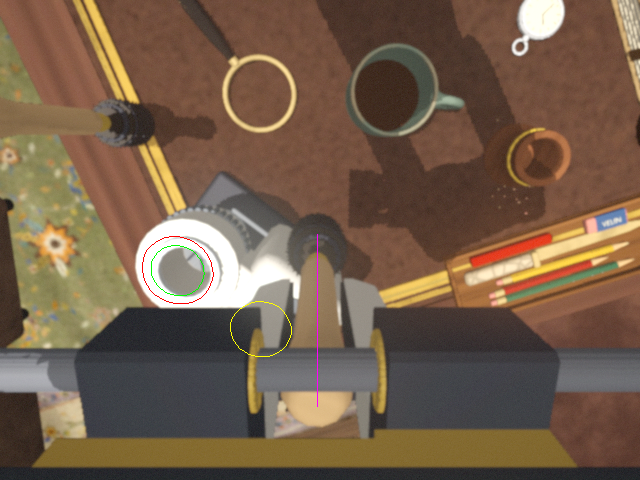

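View pics/ss2.png

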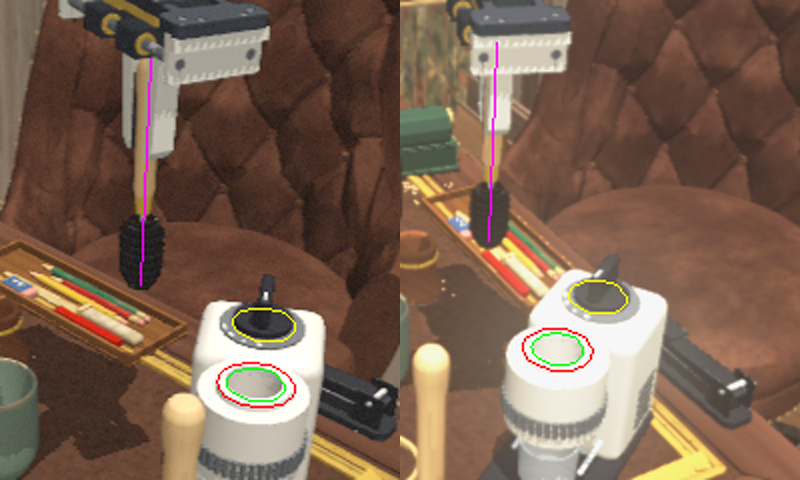

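The predicted collar circles lie within about 2–3 mm of the real one: in the wrist view the bore is at (182,272) against (178,270) predicted. The brush hangs straight under the TCP. I'll refine the grinder pose by edge alignment.

```bash
cat > fit.py <<'E'
from h import *
from scipy.ndimage import map_coordinates
th=np.linspace(0,2*np.pi,72,endpoint=False)
def circ(x,y,z,r): return np.c_[x+r*np.cos(th),y+r*np.sin(th),0*th+z]
def gradim(f):
    g=cv2.GaussianBlur(cv2.cvtColor(f,cv2.COLOR_BGR2GRAY).astype(float),(0,0),1.2)
    return np.hypot(cv2.Sobel(g,-1,1,0),cv2.Sobel(g,-1,0,1))
def score(G,c,rings,x,y):
    s=0
    for z,r in rings:
        p=proj(c,circ(x,y,z,r)); v=map_coordinates(G,[p[:,1],p[:,0]],order=1,mode="nearest")
        s+=np.minimum(v,150).mean()
    return s
def best(views,rings,x0,y0,w=.010):
    rs=np.arange(-w,w+1e-6,.0005)
    tot=sum(np.array([[score(G,c,rings,x0+a,y0+b) for b in rs] for a in rs]) for G,c in views)
    i,j=np.unravel_index(tot.argmax(),tot.shape); return round(x0+rs[i],4),round(y0+rs[j],4),round(tot.max(),1)
E
python3 - <<'E'
from fit import *
o=telemetry.get_obs()
V={n:(gradim(cv2.imread(f"pics/{f}.png")),cam(n,o)) for n,f in(("scene","scene2"),("side","side2"),("wrist","w2raw"))}
for nm,ks in (("all",("scene","side","wrist")),("s",("scene",)),("d",("side",)),("w",("wrist",))):
    vs=[V[k] for k in ks]
    print(nm,"mouth",best(vs,[(.168,.0295),(.168,.022)],.4725,-.043))
    if nm!="w": print("  dial",best([V[k] for k in ks if k!="wrist"],[(.17,.026)],.545,.003))
E
```

```text
all mouth (np.float64(0.475), np.float64(-0.0385), np.float64(425.9))
  dial (np.float64(0.548), np.float64(0.0065), np.float64(244.9))
s mouth (np.float64(0.474), np.float64(-0.04), np.float64(192.8))
  dial (np.float64(0.549), np.float64(0.0085), np.float64(126.5))
d mouth (np.float64(0.4625), np.float64(-0.033), np.float64(85.9))
  dial (np.float64(0.5485), np.float64(0.004), np.float64(132.2))
w mouth (np.float64(0.475), np.float64(-0.0385), np.float64(199.1))
```

```bash
python3 - <<'E'
from h import *
print(to_tool([.4745,-.0395,.315]))
E
```

```text
[-0.05622697 -0.15034265  0.0116585 ]
```

Request:
step_arm(
  rows=[
    {"tx": -0.056,"ty": -0.15,"tz": 0.012,"rx": 0,"ry": 0,"rz": 0},
    {"tx": -0.056,"ty": -0.15,"tz": 0.012,"rx": 0,"ry": 0,"rz": 0},
    {"tx": -0.056,"ty": -0.15,"tz": 0.012,"rx": 0,"ry": 0,"rz": 0},
    {"tx": -0.056,"ty": -0.15,"tz": 0.012,"rx": 0,"ry": 0,"rz": 0},
    {"tx": -0.056,"ty": -0.15,"tz": 0.012,"rx": 0,"ry": 0,"rz": 0},
    {"tx": -0.056,"ty": -0.15,"tz": 0.012,"rx": 0,"ry": 0,"rz": 0},
  ],
)

```text
clock: 5.07
ee_pos: [0.4746, -0.0391, 0.3154]
orientation: [-0.0, 0.165, 0.986, 0.0]
wrist_force: [0.1, 0.1, -1.1]
finger_gap: 0.0202
grip_force: 30.0
```

```bash
python3 - <<'E'
from h import *
o=telemetry.get_obs();e=o["ee_pos"];print(e,o["wrist_force"],to_tool([.4745,-.0395,.315]))
L=[]
th=np.linspace(0,2*np.pi,40)
for n in("scene","side"):
  b=vision.grab_frame(n);c=cam(n)
  b=cv2.resize(b[140:300,340:480],(400,457),interpolation=2)
  f=lambda X:((proj(c,X)-[340,140])*400/140).astype(np.int32)
  for r in(.0295,.022): cv2.polylines(b,[f(np.c_[.4745+r*np.cos(th),-.0395+r*np.sin(th),0*th+.168])],True,(0,0,255),1)
  cv2.polylines(b,[f(np.array([e+[0,0,-.117],e+[0,0,-.06]]))],False,(255,0,255),1)
  L.append(b)
cv2.imwrite("pics/ss3.png",np.hstack(L))
E
```

```text
[ 0.4745737  -0.03909424  0.31536145] [ 0.11453622  0.1396253  -1.06403499] [-8.39819615e-05 -5.43562316e-04  4.81761530e-04]
```

View pics/ss3.png

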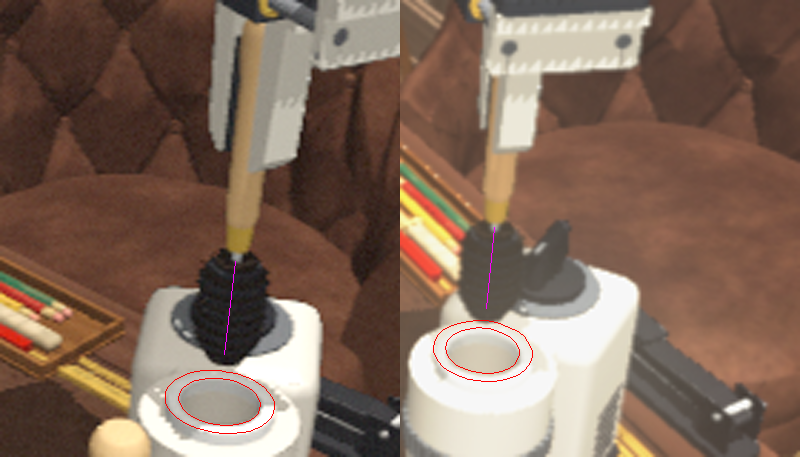

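The mouth circles fit in both views, and the brush tip is centred above the bore. Starting the descent.

Request:
step_arm(
  rows=[
    {"tx": 0,"ty": 0,"tz": 0.03,"rx": 0,"ry": 0,"rz": 0},
    {"tx": 0,"ty": 0,"tz": 0.045,"rx": 0,"ry": 0,"rz": 0},
    {"tx": 0,"ty": 0,"tz": 0.06,"rx": 0,"ry": 0,"rz": 0},
    {"tx": 0,"ty": 0,"tz": 0.06,"rx": 0,"ry": 0,"rz": 0},
  ],
)

```text
clock: 5.5
ee_pos: [0.4738, -0.0392, 0.2683]
orientation: [-0.001, 0.165, 0.986, -0.0]
wrist_force: [-0.8, -0.2, -0.7]
finger_gap: 0.0203
grip_force: 30.0
```

Request:
step_arm(
  rows=[
    {"tx": 0,"ty": 0,"tz": 0.02,"rx": 0,"ry": 0,"rz": 0},
    {"tx": 0,"ty": 0,"tz": 0.04,"rx": 0,"ry": 0,"rz": 0},
    {"tx": 0,"ty": 0,"tz": 0.056,"rx": 0,"ry": 0,"rz": 0},
    {"tx": 0,"ty": 0,"tz": 0.056,"rx": 0,"ry": 0,"rz": 0},
    {"tx": 0,"ty": 0,"tz": 0.056,"rx": 0,"ry": 0,"rz": 0},
  ],
)

```text
clock: 5.92
ee_pos: [0.474, -0.04, 0.228]
orientation: [-0.001, 0.166, 0.986, -0.0]
wrist_force: [0.6, -0.8, -1.0]
finger_gap: 0.02
grip_force: 30.0
```

Request:
step_arm(
  rows=[
    {"tx": 0,"ty": 0,"tz": 0.005,"rx": 0,"ry": 0,"rz": 0},
    {"tx": 0,"ty": 0,"tz": 0.005,"rx": 0,"ry": 0,"rz": 0},
    {"tx": 0,"ty": 0,"tz": 0.005,"rx": 0,"ry": 0,"rz": 0},
    {"tx": 0,"ty": 0,"tz": -0.03,"rx": 0,"ry": 0,"rz": 0},
    {"tx": 0,"ty": 0,"tz": -0.066,"rx": 0,"ry": 0,"rz": 0},
    {"tx": 0,"ty": 0,"tz": -0.066,"rx": 0,"ry": 0,"rz": 0},
    {"tx": 0,"ty": 0,"tz": -0.066,"rx": 0,"ry": 0,"rz": 0},
    {"tx": 0,"ty": 0,"tz": -0.066,"rx": 0,"ry": 0,"rz": 0},
  ],
)

```text
clock: 6.58
ee_pos: [0.4743, -0.04, 0.2779]
orientation: [-0.0, 0.166, 0.986, -0.0]
wrist_force: [0.0, -0.1, -1.2]
finger_gap: 0.0202
grip_force: 30.0
```

Second stroke.

Request:
step_arm(
  rows=[
    {"tx": 0,"ty": 0,"tz": 0.035,"rx": 0,"ry": 0,"rz": 0},
    {"tx": 0,"ty": 0,"tz": 0.071,"rx": 0,"ry": 0,"rz": 0},
    {"tx": 0,"ty": 0,"tz": 0.071,"rx": 0,"ry": 0,"rz": 0},
    {"tx": 0,"ty": 0,"tz": 0.071,"rx": 0,"ry": 0,"rz": 0},
    {"tx": 0,"ty": 0,"tz": 0.071,"rx": 0,"ry": 0,"rz": 0},
    {"tx": 0,"ty": 0,"tz": 0.071,"rx": 0,"ry": 0,"rz": 0},
  ],
)

```text
clock: 7.08
ee_pos: [0.4747, -0.0401, 0.2265]
orientation: [0.001, 0.166, 0.986, 0.0]
wrist_force: [-0.4, 0.1, -0.5]
finger_gap: 0.0203
grip_force: 30.0
```

Request:
step_arm(
  rows=[
    {"tx": 0,"ty": 0,"tz": -0.035,"rx": 0,"ry": 0,"rz": 0},
    {"tx": 0,"ty": 0,"tz": -0.071,"rx": 0,"ry": 0,"rz": 0},
    {"tx": 0,"ty": 0,"tz": -0.071,"rx": 0,"ry": 0,"rz": 0},
    {"tx": 0,"ty": 0,"tz": -0.071,"rx": 0,"ry": 0,"rz": 0},
    {"tx": 0,"ty": 0,"tz": -0.071,"rx": 0,"ry": 0,"rz": 0},
  ],
)

```text
clock: 7.5
ee_pos: [0.4744, -0.04, 0.2785]
orientation: [0.0, 0.166, 0.986, 0.0]
wrist_force: [0.2, 1.0, -1.0]
finger_gap: 0.0202
grip_force: 30.0
```

Request:
step_arm(
  rows=[
    {"tx": 0,"ty": 0,"tz": 0.035,"rx": 0,"ry": 0,"rz": 0},
    {"tx": 0,"ty": 0,"tz": 0.071,"rx": 0,"ry": 0,"rz": 0},
    {"tx": 0,"ty": 0,"tz": 0.071,"rx": 0,"ry": 0,"rz": 0},
    {"tx": 0,"ty": 0,"tz": 0.071,"rx": 0,"ry": 0,"rz": 0},
    {"tx": 0,"ty": 0,"tz": 0.071,"rx": 0,"ry": 0,"rz": 0},
    {"tx": 0,"ty": 0,"tz": 0.071,"rx": 0,"ry": 0,"rz": 0},
  ],
)

```text
clock: 8.0
ee_pos: [0.4748, -0.04, 0.2266]
orientation: [0.001, 0.166, 0.986, 0.0]
wrist_force: [0.3, -0.3, -0.5]
finger_gap: 0.02
grip_force: 30.0
```

Request:
step_arm(
  rows=[
    {"tx": 0,"ty": 0,"tz": -0.035,"rx": 0,"ry": 0,"rz": 0},
    {"tx": 0,"ty": 0,"tz": -0.071,"rx": 0,"ry": 0,"rz": 0},
    {"tx": 0,"ty": 0,"tz": -0.071,"rx": 0,"ry": 0,"rz": 0},
    {"tx": 0,"ty": 0,"tz": -0.071,"rx": 0,"ry": 0,"rz": 0},
    {"tx": 0,"ty": 0,"tz": -0.071,"rx": 0,"ry": 0,"rz": 0},
  ],
)

```text
clock: 8.42
ee_pos: [0.4744, -0.04, 0.2785]
orientation: [0.0, 0.166, 0.986, 0.0]
wrist_force: [0.0, -0.4, -0.8]
finger_gap: 0.0206
grip_force: 30.0
```

Request:
step_arm(
  rows=[
    {"tx": 0,"ty": 0,"tz": -0.035,"rx": 0,"ry": 0,"rz": 0},
    {"tx": 0,"ty": 0,"tz": -0.063,"rx": 0,"ry": 0,"rz": 0},
    {"tx": 0,"ty": 0,"tz": -0.063,"rx": 0,"ry": 0,"rz": 0},
    {"tx": 0,"ty": 0,"tz": -0.063,"rx": 0,"ry": 0,"rz": 0},
  ],
)

```text
clock: 8.75
ee_pos: [0.4745, -0.04, 0.3255]
orientation: [0.0, 0.166, 0.986, 0.0]
wrist_force: [-0.7, 0.1, -1.3]
finger_gap: 0.0201
grip_force: 30.0
```

```bash
python3 - <<'E'
from h import *
print(to_tool([.5045,.3108,.325]))
E
```

```text
[0.11497456 0.45516103 0.00070222]
```

Request:
step_arm(
  rows=[
    {"tx": 0.115,"ty": 0.455,"tz": 0,"rx": 0,"ry": 0,"rz": 0},
    {"tx": 0.115,"ty": 0.455,"tz": 0,"rx": 0,"ry": 0,"rz": 0},
    {"tx": 0.115,"ty": 0.455,"tz": 0,"rx": 0,"ry": 0,"rz": 0},
    {"tx": 0.115,"ty": 0.455,"tz": 0,"rx": 0,"ry": 0,"rz": 0},
    {"tx": 0.115,"ty": 0.455,"tz": 0,"rx": 0,"ry": 0,"rz": 0},
    {"tx": 0.115,"ty": 0.455,"tz": 0,"rx": 0,"ry": 0,"rz": 0},
    {"tx": 0.115,"ty": 0.455,"tz": 0,"rx": 0,"ry": 0,"rz": 0},
    {"tx": 0.115,"ty": 0.455,"tz": 0,"rx": 0,"ry": 0,"rz": 0},
    {"tx": 0.115,"ty": 0.455,"tz": 0,"rx": 0,"ry": 0,"rz": 0},
    {"tx": 0.115,"ty": 0.455,"tz": 0,"rx": 0,"ry": 0,"rz": 0},
  ],
)

```text
clock: 9.58
ee_pos: [0.5037, 0.3141, 0.3224]
orientation: [-0.002, 0.164, 0.986, -0.001]
wrist_force: [0.5, 0.4, -0.5]
finger_gap: 0.0202
grip_force: 30.0
```

Request:
step_arm(
  rows=[
    {"tx": 0,"ty": 0,"tz": 0,"rx": 0,"ry": 0,"rz": 0},
    {"tx": 0,"ty": 0,"tz": 0,"rx": 0,"ry": 0,"rz": 0},
  ],
)

```text
clock: 9.75
ee_pos: [0.5041, 0.3101, 0.3244]
orientation: [-0.001, 0.166, 0.986, -0.001]
wrist_force: [0.2, -0.3, -1.0]
finger_gap: 0.0207
grip_force: 30.0
```

```bash
python3 - <<'E'
from h import *
o=telemetry.get_obs();e=o["ee_pos"];print(e,to_tool([.5045,.3108,.325]))
E
```

```text
[0.50411451 0.31005518 0.32436121] [-0.00016046  0.00110537 -0.00085337]
```

Request:
step_arm(
  rows=[
    {"tx": 0,"ty": 0.001,"tz": 0.05,"rx": 0,"ry": 0,"rz": 0},
    {"tx": 0,"ty": 0.001,"tz": 0.1,"rx": 0,"ry": 0,"rz": 0},
    {"tx": 0,"ty": 0.001,"tz": 0.15,"rx": 0,"ry": 0,"rz": 0},
    {"tx": 0,"ty": 0.001,"tz": 0.18,"rx": 0,"ry": 0,"rz": 0},
    {"tx": 0,"ty": 0.001,"tz": 0.2,"rx": 0,"ry": 0,"rz": 0},
    {"tx": 0,"ty": 0.001,"tz": 0.2,"rx": 0,"ry": 0,"rz": 0},
  ],
)

```text
clock: 10.25
ee_pos: [0.5037, 0.3099, 0.1724]
orientation: [-0.002, 0.166, 0.986, -0.001]
wrist_force: [0.2, 0.2, 0.1]
finger_gap: 0.0203
grip_force: 30.0
```

Request:
step_arm(
  rows=[
    {"tx": -0.001,"ty": 0.001,"tz": 0.02,"rx": 0,"ry": 0,"rz": 0},
    {"tx": -0.001,"ty": 0.001,"tz": 0.04,"rx": 0,"ry": 0,"rz": 0},
    {"tx": -0.001,"ty": 0.001,"tz": 0.058,"rx": 0,"ry": 0,"rz": 0},
    {"tx": -0.001,"ty": 0.001,"tz": 0.058,"rx": 0,"ry": 0,"rz": 0},
    {"tx": -0.001,"ty": 0.001,"tz": 0.058,"rx": 0,"ry": 0,"rz": 0},
  ],
)

```text
clock: 10.67
ee_pos: [0.5053, 0.3118, 0.1313]
orientation: [-0.0, 0.166, 0.986, -0.0]
wrist_force: [0.1, -0.5, -1.4]
finger_gap: 0.0205
grip_force: 30.0
```

Request:
step_arm(
  rows=[
    {"tx": 0,"ty": 0,"tz": 0.004,"rx": 0,"ry": 0,"rz": 0},
    {"tx": 0,"ty": 0,"tz": 0.004,"rx": 0,"ry": 0,"rz": 0},
    {"tx": 0,"ty": 0,"tz": 0.004,"rx": 0,"ry": 0,"rz": 0},
  ],
)

```text
clock: 10.92
ee_pos: [0.5056, 0.312, 0.1295]
orientation: [0.0, 0.166, 0.986, 0.0]
wrist_force: [-0.6, 0.1, -1.2]
finger_gap: 0.0196
grip_force: 30.0
```

Request:
step_arm(
  rows=[
    {"tx": 0,"ty": 0,"tz": 0,"rx": 0,"ry": 0,"rz": 0},
    {"tx": 0,"ty": 0,"tz": 0,"rx": 0,"ry": 0,"rz": 0},
    {"tx": 0,"ty": 0,"tz": 0,"rx": 0,"ry": 0,"rz": 0},
    {"tx": 0,"ty": 0,"tz": 0,"rx": 0,"ry": 0,"rz": 0},
    {"tx": 0,"ty": 0,"tz": 0,"rx": 0,"ry": 0,"rz": 0},
  ],
  jaw=0.1,
)

```text
clock: 11.33
ee_pos: [0.5055, 0.3119, 0.1291]
orientation: [0.0, 0.166, 0.986, 0.0]
wrist_force: [-0.2, -0.8, -0.2]
finger_gap: 0.0488
grip_force: 0.0
```

Request:
step_arm(
  rows=[
    {"tx": 0,"ty": 0,"tz": -0.03,"rx": 0,"ry": 0,"rz": 0},
    {"tx": 0,"ty": 0,"tz": -0.06,"rx": 0,"ry": 0,"rz": 0},
    {"tx": 0,"ty": 0,"tz": -0.28,"rx": 0,"ry": 0,"rz": 0},
    {"tx": 0,"ty": 0,"tz": -0.28,"rx": 0,"ry": 0,"rz": 0},
    {"tx": 0,"ty": 0,"tz": -0.28,"rx": 0,"ry": 0,"rz": 0},
    {"tx": 0,"ty": 0,"tz": -0.28,"rx": 0,"ry": 0,"rz": 0},
    {"tx": 0,"ty": 0,"tz": -0.28,"rx": 0,"ry": 0,"rz": 0},
    {"tx": 0,"ty": 0,"tz": -0.28,"rx": 0,"ry": 0,"rz": 0},
  ],
)

```text
clock: 12.0
ee_pos: [0.5059, 0.3121, 0.3417]
orientation: [0.002, 0.166, 0.986, 0.001]
wrist_force: [0.1, -0.6, -0.1]
finger_gap: 0.0512
grip_force: 0.0
```

```bash
python3 - <<'E'
from fit import *
o=telemetry.get_obs();print(o["ee_pos"],o["finger_gap"])
a=vision.grab_frame("wrist")
c=cam("wrist",o);G=gradim(a)
for r,z in((.0105,.2),(.0285,.066)): print(best([(G,c)],[(z,r)],.505,.31))
cv2.imwrite("pics/w4.png",a)
# target: dial at image, TCP .29 high, dial behind TCP
print("to dial view",to_tool([.552,.008,.30]))
E
```

```text
[0.5059047  0.31214366 0.34165326] 0.05117269752526459
(np.float64(0.503), np.float64(0.313), np.float64(89.9))
(np.float64(0.501), np.float64(0.3115), np.float64(90.9))
to dial view [-0.19084576 -0.36285025  0.05232085]
```

Request:
step_arm(
  rows=[
    {"tx": -0.19,"ty": -0.363,"tz": 0.05,"rx": 0,"ry": 0,"rz": -1},
    {"tx": -0.19,"ty": -0.363,"tz": 0.05,"rx": 0,"ry": 0,"rz": -1},
    {"tx": -0.19,"ty": -0.363,"tz": 0.05,"rx": 0,"ry": 0,"rz": -1},
    {"tx": -0.19,"ty": -0.363,"tz": 0.05,"rx": 0,"ry": 0,"rz": -1},
    {"tx": -0.19,"ty": -0.363,"tz": 0.05,"rx": 0,"ry": 0,"rz": -1},
    {"tx": -0.19,"ty": -0.363,"tz": 0.05,"rx": 0,"ry": 0,"rz": -1},
    {"tx": -0.19,"ty": -0.363,"tz": 0.05,"rx": 0,"ry": 0,"rz": -1},
    {"tx": -0.19,"ty": -0.363,"tz": 0.05,"rx": 0,"ry": 0,"rz": -1},
    {"tx": -0.19,"ty": -0.363,"tz": 0.05,"rx": 0,"ry": 0,"rz": -1},
    {"tx": -0.19,"ty": -0.363,"tz": 0.05,"rx": 0,"ry": 0,"rz": -1},
  ],
)

```text
clock: 12.88
ee_pos: [0.5509, 0.0068, 0.2995]
orientation: [-0.001, -0.094, 0.996, 0.0]
wrist_force: [-0.4, -0.1, 0.2]
finger_gap: 0.051
grip_force: 0.0
```

Request:
step_arm(
  rows=[
    {"tx": 0,"ty": 0,"tz": 0,"rx": 0,"ry": 0,"rz": -0.7},
    {"tx": 0,"ty": 0,"tz": 0,"rx": 0,"ry": 0,"rz": -0.7},
    {"tx": 0,"ty": 0,"tz": 0,"rx": 0,"ry": 0,"rz": -0.7},
    {"tx": 0,"ty": 0,"tz": 0,"rx": 0,"ry": 0,"rz": -0.7},
    {"tx": 0,"ty": 0,"tz": 0,"rx": 0,"ry": 0,"rz": -0.7},
    {"tx": 0,"ty": 0,"tz": 0,"rx": 0,"ry": 0,"rz": -0.7},
  ],
)

```text
clock: 13.38
ee_pos: [0.5511, 0.0087, 0.3011]
orientation: [-0.0, -0.273, 0.962, 0.0]
wrist_force: [-0.3, 0.3, -0.1]
finger_gap: 0.0511
grip_force: 0.0
```

```bash
python3 - <<'E'
from fit import *
o=telemetry.get_obs();R=rot(o).as_matrix();print(o["ee_pos"],"y yaw",np.degrees(np.arctan2(R[1,1],R[0,1])),o["q"].round(2))
a=vision.grab_frame("wrist");cv2.imwrite("pics/w5raw.png",a)
c=cam("wrist",o);G=gradim(a)
d=best([(G,c)],[(.17,.026)],.55,.008);m=best([(G,c)],[(.168,.0295),(.168,.022)],.4745,-.0395)
print(d,m,np.degrees(np.arctan2(d[1]-m[1],d[0]-m[0])),np.hypot(d[1]-m[1],d[0]-m[0]))
for x,y,z,r in((d[0],d[1],.17,.026),(m[0],m[1],.168,.022),(m[0],m[1],.168,.0295)): cv2.polylines(a,[proj(c,circ(x,y,z,r)).astype(np.int32)],True,(0,0,255),1)
t=np.radians(32);u=np.array([np.cos(t),np.sin(t),0])*.024
p=proj(c,np.array([[d[0],d[1],.1995]-u,[d[0],d[1],.1995]+u])).astype(int);cv2.line(a,tuple(map(int,p[0])),tuple(map(int,p[1])),(0,255,0),1)
cv2.imwrite("pics/w5.png",a)
E
```

```text
[0.55109606 0.00870384 0.30109758] y yaw 121.74220234548442 [-0.03 -0.16  1.58  0.    1.72 -2.16]
(np.float64(0.553), np.float64(0.011), np.float64(69.2)) (np.float64(0.475), np.float64(-0.039), np.float64(164.0)) 32.66091272167378 0.09264987857520382
```

View pics/w5.png

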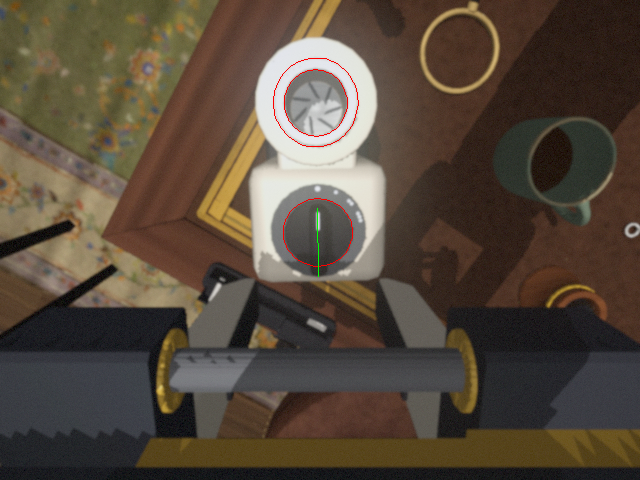

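The dial circle (318,232), the collar (316,102) and the wing line match the picture, and the wing points at the "off" mark. Dial axis is (0.5535, 0.011) and grinder yaw is 32.7°.

```bash
python3 - <<'E'
from h import *
print(to_tool([.5535,.0112,.175]))
E
```

```text
[-0.00460617  0.0012955   0.16831437]
```

Request:
step_arm(
  rows=[
    {"tx": -0.0046,"ty": 0.0013,"tz": 0.05,"rx": 0,"ry": 0,"rz": -0.03},
    {"tx": -0.0046,"ty": 0.0013,"tz": 0.1,"rx": 0,"ry": 0,"rz": -0.03},
    {"tx": -0.0046,"ty": 0.0013,"tz": 0.13,"rx": 0,"ry": 0,"rz": -0.03},
    {"tx": -0.0046,"ty": 0.0013,"tz": 0.15,"rx": 0,"ry": 0,"rz": -0.03},
    {"tx": -0.0046,"ty": 0.0013,"tz": 0.168,"rx": 0,"ry": 0,"rz": -0.03},
    {"tx": -0.0046,"ty": 0.0013,"tz": 0.168,"rx": 0,"ry": 0,"rz": -0.03},
    {"tx": -0.0046,"ty": 0.0013,"tz": 0.168,"rx": 0,"ry": 0,"rz": -0.03},
  ],
)

```text
clock: 14.02
ee_pos: [0.5539, 0.0107, 0.1762]
orientation: [0.0, -0.282, 0.959, -0.0]
wrist_force: [0.2, 1.0, 0.5]
finger_gap: 0.0511
grip_force: 0.0
```

Request:
step_arm(
  rows=[
    {"tx": 0,"ty": 0,"tz": 0,"rx": 0,"ry": 0,"rz": 0},
    {"tx": 0,"ty": 0,"tz": 0,"rx": 0,"ry": 0,"rz": 0},
    {"tx": 0,"ty": 0,"tz": 0,"rx": 0,"ry": 0,"rz": 0},
    {"tx": 0,"ty": 0,"tz": 0,"rx": 0,"ry": 0,"rz": 0},
    {"tx": 0,"ty": 0,"tz": 0,"rx": 0,"ry": 0,"rz": 0},
    {"tx": 0,"ty": 0,"tz": 0,"rx": 0,"ry": 0,"rz": 0},
  ],
  jaw=-1,
)

```text
clock: 14.52
ee_pos: [0.5537, 0.0107, 0.1757]
orientation: [0.0, -0.283, 0.959, -0.0]
wrist_force: [-0.7, -0.8, 1.0]
finger_gap: 0.0157
grip_force: 0.0
```

```bash
python3 - <<'E'
from h import *
o=telemetry.get_obs();R=rot(o).as_matrix();print(o["ee_pos"],"y yaw",np.degrees(np.arctan2(R[1,1],R[0,1])),o["wrist_force"],o["ft_torque"],o["finger_gap"],o["grip_force"])
E
```

```text
[0.55369944 0.01066795 0.17573444] y yaw 122.82942447167069 [-0.74342742 -0.79403427  1.01405971] [ 0.09498377 -0.00370477  0.04947648] 0.015692789900090987 0.0
```

Request:
step_arm(
  rows=[
    {"tx": 0,"ty": 0,"tz": 0,"rx": 0,"ry": 0,"rz": 0},
    {"tx": 0,"ty": 0,"tz": 0,"rx": 0,"ry": 0,"rz": 0},
    {"tx": 0,"ty": 0,"tz": 0,"rx": 0,"ry": 0,"rz": 0},
  ],
)

```text
clock: 14.77
ee_pos: [0.5534, 0.0111, 0.1757]
orientation: [-0.0, -0.283, 0.959, 0.001]
wrist_force: [-3.3, 3.9, 2.3]
finger_gap: 0.0118
grip_force: 30.0
```

Request:
step_arm(
  rows=[
    {"tx": 0,"ty": 0,"tz": 0,"rx": 0,"ry": 0,"rz": 0.2},
    {"tx": 0,"ty": 0,"tz": 0,"rx": 0,"ry": 0,"rz": 0.4},
    {"tx": 0,"ty": 0,"tz": 0,"rx": 0,"ry": 0,"rz": 0.6},
    {"tx": 0,"ty": 0,"tz": 0,"rx": 0,"ry": 0,"rz": 0.8},
    {"tx": 0,"ty": 0,"tz": 0,"rx": 0,"ry": 0,"rz": 1},
    {"tx": 0,"ty": 0,"tz": 0,"rx": 0,"ry": 0,"rz": 1},
  ],
)

```text
clock: 15.27
ee_pos: [0.5533, 0.0114, 0.1757]
orientation: [-0.0, -0.021, 1.0, 0.001]
wrist_force: [-3.4, 5.6, 3.1]
finger_gap: 0.0118
grip_force: 30.0
```

```bash
python3 - <<'E'
from h import *
o=telemetry.get_obs();R=rot(o).as_matrix();print(o["ee_pos"],"y yaw",np.degrees(np.arctan2(R[1,1],R[0,1])),o["wrist_force"],o["ft_torque"],o["finger_gap"],o["grip_force"])
E
```

```text
[0.55331541 0.01136827 0.17567063] y yaw 92.45376130992017 [-3.43559802  5.55016415  3.10856226] [0.9928409  0.78798823 0.10974391] 0.011821141678996267 30.005094408988953
```

Request:
step_arm(
  rows=[
    {"tx": 0,"ty": 0,"tz": 0,"rx": 0,"ry": 0,"rz": 0.2},
    {"tx": 0,"ty": 0,"tz": 0,"rx": 0,"ry": 0,"rz": 0.4},
    {"tx": 0,"ty": 0,"tz": 0,"rx": 0,"ry": 0,"rz": 0.6},
    {"tx": 0,"ty": 0,"tz": 0,"rx": 0,"ry": 0,"rz": 0.8},
    {"tx": 0,"ty": 0,"tz": 0,"rx": 0,"ry": 0,"rz": 1},
    {"tx": 0,"ty": 0,"tz": 0,"rx": 0,"ry": 0,"rz": 1},
  ],
)

```text
clock: 15.77
ee_pos: [0.5534, 0.0116, 0.1757]
orientation: [-0.0, 0.238, 0.971, 0.001]
wrist_force: [-3.4, 7.5, 1.7]
finger_gap: 0.0117
grip_force: 30.0
```

Request:
step_arm(
  rows=[
    {"tx": 0,"ty": 0,"tz": 0,"rx": 0,"ry": 0,"rz": 0.15},
    {"tx": 0,"ty": 0,"tz": 0,"rx": 0,"ry": 0,"rz": 0.28},
    {"tx": 0,"ty": 0,"tz": 0,"rx": 0,"ry": 0,"rz": 0.37},
    {"tx": 0,"ty": 0,"tz": 0,"rx": 0,"ry": 0,"rz": 0.37},
    {"tx": 0,"ty": 0,"tz": 0,"rx": 0,"ry": 0,"rz": 0.37},
    {"tx": 0,"ty": 0,"tz": 0,"rx": 0,"ry": 0,"rz": 0.37},
  ],
)

```text
clock: 16.27
ee_pos: [0.5534, 0.0116, 0.1757]
orientation: [-0.001, 0.327, 0.945, 0.001]
wrist_force: [-2.6, 7.8, 2.2]
finger_gap: 0.0117
grip_force: 30.0
```

```bash
python3 - <<'E'
from h import *
o=telemetry.get_obs();R=rot(o).as_matrix();print(o["ee_pos"],"y yaw",np.degrees(np.arctan2(R[1,1],R[0,1])),o["wrist_force"],o["ft_torque"],o["finger_gap"],o["grip_force"])
S=vision.grab_frame("scene");D=vision.grab_frame("side")
cv2.imwrite("pics/f.png",np.hstack([cv2.resize(S[150:390,250:470],(400,436)),cv2.resize(D[130:370,250:470],(400,436))]))
E
```

```text
[0.5533954  0.01160371 0.17566763] y yaw 51.768402925813355 [-2.60178709  7.80493599  2.17869038] [1.29479573 0.56290007 0.06610226] 0.011658752011175251 30.004581212997437
```

View pics/f.png

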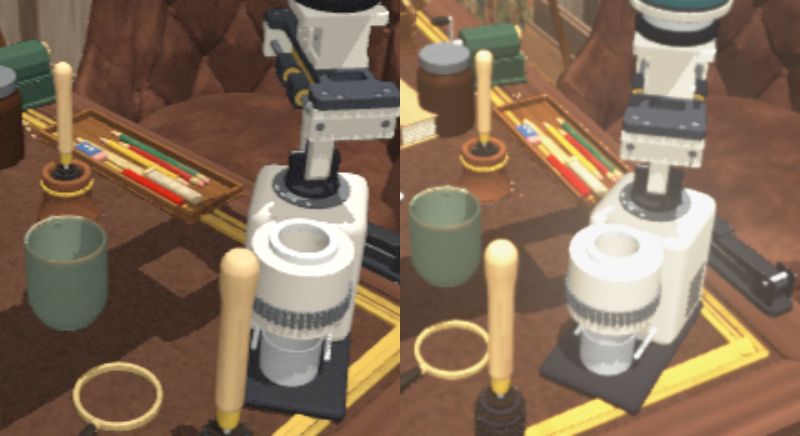

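The picture shows the brush upright in its stand at (63,130), the mug and cup undisturbed, and the fingers on the wing. The tool has turned 71°, so the dial is at its stop.

```bash
python3 -c "
from cell import hand_in
print(hand_in())"
```

```text
the job is handed in; nothing more can be done
None
```

I made three full strokes in the throat, stood the brush back in its stand, and handed the job in with the gripper holding the dial at its third click; the hand-in gave no verdict.

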